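# Fit the stop collar on a hydraulic cylinder and draw its rod

## Robot

A 7-joint arm with a two-finger parallel gripper is mounted at the origin on the work surface. World frame = base frame: x ahead of the robot, y to its left, z up, the work surface at z = 0. Lengths are in m, angles in rad, forces in N, time in s.
With the tool pointing down it reaches from about 0.4 to 0.925 m from the base axis. Payload 4.1 kg.
Tool frame: the origin (TCP) lies at the very end of the fingers, on their centre line; the grasp point (between the pads) lies hold_point_z behind it (hold_point_z is the distance from the TCP to the grasp point, in m); z points along the fingers, y is the line along which they close (so a half turn about z gives the same grasp; the last joint's range is limited). The gripper opens to 85 mm and grips with 20 to 120 N. Pads are 22 mm wide; open, the fingers measure 114 mm over their backs; the gripper's body (76 mm by 85 mm) begins 54 mm behind the grasp point. The pads swing forward as they close: fully open they stand 13 mm farther back than shut.
Start: joints at [-1.44, 0.398, 0.045, 1.537, -0.019, 1.207, -0.051], TCP at [0.148, 0.633, 0.196] pointing down, gripper open.
Joint ranges: [-2.82, 2.82], [-0.49, 2.23], [-1.37, 1.46], [0, 2.46], [-1.36, 4.5], [0.23, 2], [-2.94, 2.94]. Speed limits (rad/s): [2.57, 2.57, 3.14, 3.14, 3.14, 3.14, 3.14].

## Interface

Orientations are given as a unit quaternion [w, x, y, z].
In Python, from plant import sense, get_image, finish_job, hold_point_z gives the robot as it stands.
- The arm moves only by the shell command python3 -m creep 'ROWS' [FORCE]. ROWS is JSON, a list of rows, each an object with "claw": the opening, from -1 (shut) to 1 (fully open); "offset": the shift along the world's x, y, z in units of 60 mm (1.0 is 60 mm), a list of three; "yaw": the turn about the world's z in units of 5 degrees (1.0 is 5 degrees). A call has 1 to 12 rows; each row shifts and turns the commanded pose from where the row before left it; what a row does not reach is not made up. A row lasts 1/8 s, in which the tool goes at most 62.5 mm and 10.7 degrees, less where a joint would pass 70% of its speed; a pose out of reach is approached as far as the arm can. A call is refused whole if a number of a shift passes 1 or a number of a turn 1, either way. A call with a gripper value outside its range is refused whole. The fingers move at their own pace and stop on an object; FORCE is the grip in N (left out, the last holds). Time passes only in rows, so rows that do not move let the fingers close. It gives the time, the measured TCP pose, the force, the opening and the grip force at its end, in the units of the state.
- sense(): the state, without advancing time (a new reading comes with each control period).
- get_image(name): name is "scene" or "top" or "wrist"; returns a dict with "pixels" (480x640x3 uint8, red, green, blue), "z_map" (480x640 float32, m along the optical axis (not along the pixel's ray), 0 where there is no reading), "intrinsics" (3x3 intrinsics, pixels), "distortion" ([k1, k2, p1, p2, k3] as OpenCV has them; the pictures are not rectified), "R" (3x3) and "t" (3): a world point X has camera coordinates R X + t; the wrist camera has in their place "tool_from_camera" (4x4, takes a point from camera to tool coordinates, whose origin is the TCP and whose axes are the flange's). Camera axes: x right, y down, z forward; pixel columns grow to the right and rows downward; lengths in m; the calibration is good to about 2 mm. A picture is of the moment at which its call begins: read the wrist's pose just before it.
- finish_job(): hands the job in; it is judged then, once.
The state is a dict: "time_s": time; "joints": joint angles; "joint_vel": joint speeds; "tau": joint torques, N m; "eef_pos": TCP position; "tool_rot": TCP orientation; "ft_force": force on the tool from outside, world axes, zero at the start; "wrist_torque": the same for the moment, N m; "gripper_width": opening from 0.0 (shut) to 1.0 (fully open); "grasp_force": force on a finger pad.
Only numpy, scipy, OpenCV 4.12 (cv2) and the standard library are available. Lean on these libraries where they do the work, as an engineer would, in place of code of your own. Each camera call takes 0.05 s, during which the arm holds its last target. There are 200 camera calls.

## Task

Lift the stop collar (the short wide ring) out of the parts bin, slide it over the end of the piston rod of the hydraulic cylinder that leans in the vice, and leave it resting flat on the cylinder's head. Then grip the rod above the collar and draw it about 40 mm further out, straight along the leaning bore without pressing it hard against the bore and without pulling it right out, and finish still holding the rod there with the collar left sitting on the head. Leave the other parts in the bin and everything else on the bench where they are.

Things in the scene. Friction and masses are not known exactly. Their poses are not given: they have to be found in the camera images.
- vice: Grey bench vice bolted to the bench, base 120 x 150 mm, jaw tops 104 mm above the bench. Origin at the centre of its underside; z up. Its two jaws (100 mm long along the vice's x, inner faces at y = +-22 mm, outer faces at +-47 mm) clamp the cylinder; a screw with a handle sticks out to y = -98 mm, up to 80 mm high.
- cylinder: Grey round hydraulic cylinder, 44 mm outside diameter, 100 mm long, fixed in the vice, leaning 15 degrees off vertical towards the vice's -x (roughly towards the robot). Origin: centre of its flat upper end (the head), at the mouth of the bore, which lies at (-16, 0, 150) mm in the vice's frame. Its z axis is the bore axis, pointing out of the bore, up and leaning. Bore 15.5 mm in diameter, 90 mm deep. A small hose stub sticks out on its +x side 24 mm below the head.
- rod: Loose plain steel piston rod, 14 mm diameter, 152 mm long, standing in the bore with its foot on the bore's floor, so that 62 mm stick out of the head at the start. The upper 12 mm is a 10 mm stub end; below that the rod is plain 14 mm (50 mm of it above the head at the start). Origin: centre of its foot; z runs along the rod to its outer end. It weighs 0.12 to 0.26 kg and slides back into the bore if let go.
- collar: Steel stop collar: short wide ring, 42 mm outside, 24 mm hole, 16 mm high, about 0.11 kg, lying flat in the bin. Origin: centre of its underside; z is its axis. Either face may go down. On the cylinder's head it surrounds the rod and its top stands 16 mm above the head.
- bin: Grey open parts bin fixed to the bench, 150 x 250 mm (x, y) outside, 42 mm high, walls and floor 4 mm. Origin: centre of its underside. Three parts lie in a row along its y axis, about 70 mm apart, in any order: the collar, a narrow bush and a bolt. The row runs within 18 mm of the bin's centre line, so there is room to grip across the bin's x.
- bush: Steel bush standing in the bin: narrow tall ring, 28 mm outside, 12 mm hole, 32 mm high. Not to be used. Origin: centre of its underside.
- bolt: Dark bolt standing on its 30 mm round head in the bin, 45 mm high, 12 mm shank. Not to be used. Origin: centre of the head's underside.
- spanner: Spanner, 170 mm long, lying on the bench, to be left alone.
- screwdriver: Screwdriver, 200 mm long, lying on the bench, to be left alone.
- hammer: Hammer, 270 mm long, lying on the bench, to be left alone.
- oilcan: Metal oil can, 68 mm diameter, 130 mm high, standing on the bench, to be left alone.
- jar: Glass jar, 70 mm diameter, 85 mm high, standing on the bench, to be left alone.
- gear: Dark steel stepped wheel, 80 mm diameter, 30 mm high, lying flat on the bench, to be left alone.
Mind the look-alikes: they are no part of the job. What is shaped like the collar but black or green is not meant. Leave any turquoise look-alike of the vice alone.

How it is judged:
By the outcome, as a careful person would: the job done as asked, in the order asked, and still so for the second after the job is handed in, while the arm keeps its last pose, push and grip.
It also fails if it takes over 48 s, if anything falls off the work surface, if the arm or the gripper's body presses on something with over 40 N, if the wrist force passes 120 N, or if a joint passes its speed limit or range.

## Working session

There is one attempt and no reset: what is moved stays moved. The work goes in short steps, Python scripts to look and compute and a shell command to move; the robot and the scene stay as the last step left them, time stands still between calls to the robot, and variables do not carry over. Pictures are saved under pics/ and viewed, at most 10 in all, crops included, and the job is handed in when it is done.

```bash
ls; mkdir -p pics; python3 - <<'E'
from plant import *
import cv2
s=sense();print(s['eef_pos'],s['tool_rot'],s['time_s'],s['gripper_width'],hold_point_z)
for n in('scene','top'):
    d=get_image(n);cv2.imwrite(f'pics/{n}0.png',d['pixels'][:,:,::-1])
E
```

```text
pics
[0.14788384 0.63222261 0.19443911] [-4.72800260e-05  1.14583594e-01  9.93413118e-01 -9.86840896e-04] 0.0 1.0011487649610114 0.0187
```

View pics/scene0.png

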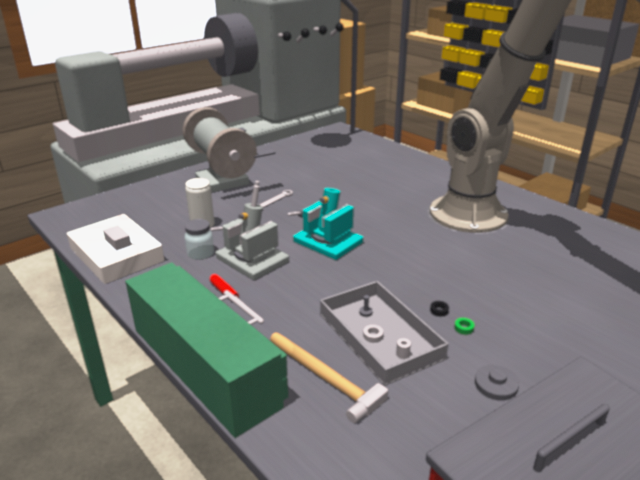

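View pics/top0.png

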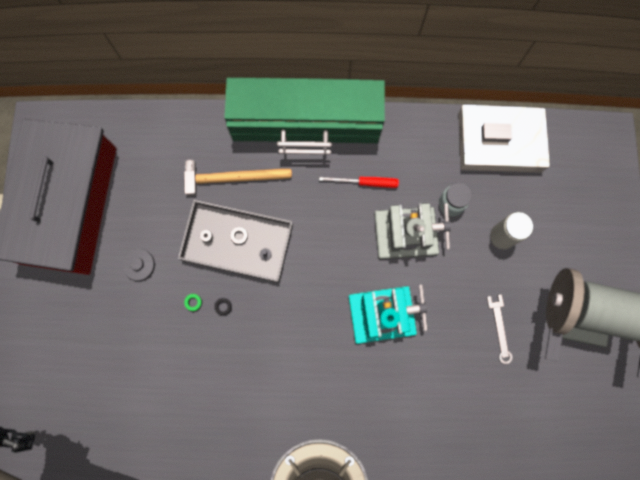

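Candidates for the collar in the top picture:
- pale ring in the bin at (239,236), between the bush (206,236) and the bolt (265,255)
- green ring at (193,302)
- black ring at (223,306)

I choose the wide pale ring in the bin. The grey vice is at (407,232) and the turquoise one at (385,315) stays untouched. Next is a close crop to check.

```bash
cat > h.py <<'E'
import numpy as np,cv2
from plant import *
from scipy.spatial.transform import Rotation as Ro
def cloud(d,tcp=None,q=None):
    h,w=d['z_map'].shape
    u,v=np.meshgrid(np.arange(w),np.arange(h))
    p=cv2.undistortPoints(np.stack([u,v],-1).reshape(-1,1,2).astype(float),np.array(d['intrinsics']),np.array(d['distortion'])).reshape(h,w,2)
    z=d['z_map'][...,None]
    c=np.concatenate([p*z,z],-1)
    if 'R' in d: return (c-np.array(d['t']))@np.array(d['R'])
    T=np.array(d['tool_from_camera']); c=c@T[:3,:3].T+T[:3,3]
    return Ro.from_quat(np.roll(q,-1)).apply(c.reshape(-1,3)).reshape(h,w,3)+tcp
def grab(n):
    s=sense(); d=get_image(n); return d,cloud(d,s['eef_pos'],s['tool_rot'])
E
python3 - <<'E'
from h import *
d,P=grab('top'); np.save('top.npy',P)
I=d['pixels'][:,:,::-1]
a=cv2.resize(I[195:290,172:302],None,fx=4,fy=4,interpolation=cv2.INTER_CUBIC)[:, :]
ds,Ps=grab('scene'); np.save('scene.npy',Ps)
J=ds['pixels'][:,:,::-1]
b=cv2.resize(I[190:270,365:465],(400,320),interpolation=cv2.INTER_CUBIC)
c=cv2.resize(J[175:275,215:315],(320,320),interpolation=cv2.INTER_CUBIC)
a=cv2.resize(a,(383,280))
m=np.zeros((600,720,3),np.uint8);m[:280,:383]=a;m[280:,:400]=b;m[280:,400:]=c
cv2.imwrite('pics/m1.png',m)
for u,v in [(239,236),(206,236),(265,255),(417,229),(420,229),(423,228),(193,204),(291,222),(279,281),(180,260)]:
    print((u,v),P[v,u].round(4))
# high points near grey vice
r=P[190:270,365:465].reshape(-1,3); print(r[r[:,2]>.19].round(4)[:40])
E
```

```text
(239, 236) [0.6058 0.21   0.0074]
(206, 236) [0.6055 0.2937 0.002 ]
(265, 255) [0.5556 0.1415 0.0295]
(417, 229) [ 0.5901 -0.1995  0.201 ]
(420, 229) [ 0.5889 -0.205   0.2069]
(423, 228) [ 0.5906 -0.211   0.2096]
(193, 204) [0.6778 0.3227 0.04  ]
(291, 222) [0.3329 0.0092 1.4048]
(279, 281) [0.4955 0.1073 0.006 ]
(180, 260) [0.5427 0.3544 0.0083]
[[ 0.3329  0.0092  1.4048]
 [ 0.3329  0.0092  1.4048]
 [ 0.3329  0.0092  1.4048]
 [ 0.3329  0.0092  1.4048]
 [ 0.3329  0.0092  1.4048]
 [ 0.3329  0.0092  1.4048]
 [ 0.3329  0.0092  1.4048]
 [ 0.3329  0.0092  1.4048]
 [ 0.3329  0.0092  1.4048]
 [ 0.3329  0.0092  1.4048]
 [ 0.3329  0.0092  1.4048]
 [ 0.3329  0.0092  1.4048]
 [ 0.3329  0.0092  1.4048]
 [ 0.3329  0.0092  1.4048]
 [ 0.3329  0.0092  1.4048]
 [ 0.3329  0.0092  1.4048]
 [ 0.3329  0.0092  1.4048]
 [ 0.3329  0.0092  1.4048]
 [ 0.5979 -0.2027  0.1957]
 [ 0.5962 -0.2036  0.2034]
 [ 0.5956 -0.2052  0.2065]
 [ 0.5968 -0.2083  0.2012]
 [ 0.3329  0.0092  1.4048]
 [ 0.5949 -0.2     0.199 ]
 [ 0.5948 -0.202   0.1998]
 [ 0.5937 -0.2032  0.2051]
 [ 0.593  -0.2049  0.2082]
 [ 0.5926 -0.2066  0.2106]
 [ 0.5927 -0.2088  0.21  ]
 [ 0.5929 -0.2001  0.1982]
 [ 0.5924 -0.2019  0.2004]
 [ 0.5898 -0.2019  0.2127]
 [ 0.5907 -0.2047  0.209 ]
 [ 0.5897 -0.206   0.2136]
 [ 0.59   -0.2083  0.2125]
 [ 0.5906 -0.211   0.2096]
 [ 0.5901 -0.1995  0.201 ]
 [ 0.5903 -0.2018  0.2003]
 [ 0.5884 -0.2024  0.2093]
 [ 0.5889 -0.205   0.2069]]
```

View pics/m1.png

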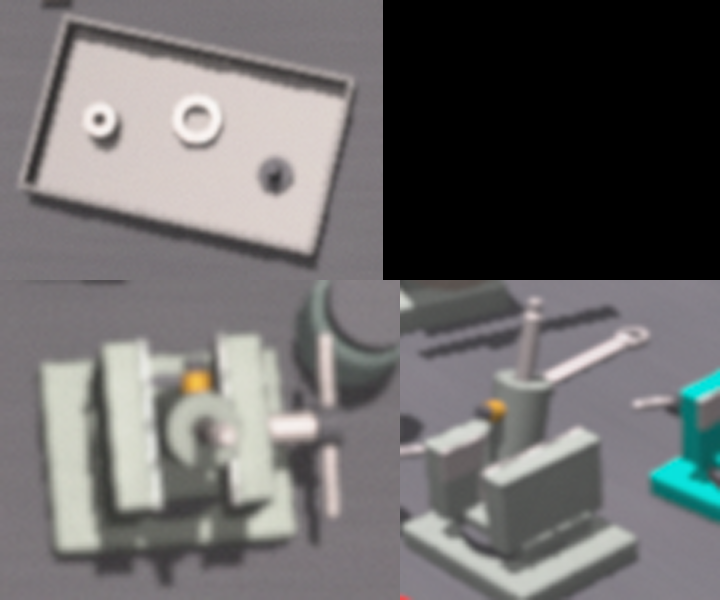

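The crop confirms the wide pale ring, top pixel (239,236), sits between the bush and the bolt. The grey vice's jaws run slightly off the image vertical, and the rod leans towards the robot.

```bash
python3 - <<'E'
from h import *
P=np.load('top.npy')
def sel(u0,u1,v0,v1,z0,z1):
    r=P[v0:v1,u0:u1].reshape(-1,3); return r[(r[:,2]>z0)&(r[:,2]<z1)]
def rect(p): return cv2.minAreaRect(p[:,:2].astype(np.float32)*1000)
c=sel(227,251,224,249,.014,.026); print('collar',len(c),c[:,:2].min(0),c[:,:2].max(0),cv2.minEnclosingCircle((c[:,:2]*1000).astype(np.float32)))
print('bin',rect(sel(175,296,198,286,.034,.05)))
j=sel(385,445,203,258,.099,.109);print('jaws',rect(j),len(j))
print('base',rect(sel(370,442,200,265,.012,.05)))
hd=sel(400,435,212,250,.14,.162);print('head',len(hd),hd.mean(0),hd[:,:2].min(0),hd[:,:2].max(0))
print('headcirc',cv2.minEnclosingCircle((hd[:,:2]*1000).astype(np.float32)))
E
```

```text
collar 147 [0.58472256 0.18881534] [0.62605742 0.23069358] ((605.2609252929688, 209.7190399169922), 20.979135513305664)
bin ((590.0867309570312, 215.07681274414062), (251.854248046875, 151.87767028808594), 78.21720123291016)
jaws ((620.6718139648438, -204.77273559570312), (101.10081481933594, 93.3625259399414), 4.947638988494873) 777
base ((629.4969482421875, -213.38125610351562), (138.32571411132812, 168.31964111328125), 5.331704139709473)
head 272 [ 0.60842756 -0.20260592  0.14955483] [ 0.58373911 -0.2270912 ] [ 0.64210122 -0.18271482]
headcirc ((612.920166015625, -201.83665466308594), 29.606658935546875)
```

```bash
python3 -m creep '[{"claw":0.46,"offset":[0.42,-0.39,0],"yaw":-0.98},{"claw":0.46,"offset":[0.42,-0.39,0],"yaw":-0.98},{"claw":0.46,"offset":[0.42,-0.39,0],"yaw":-0.98},{"claw":0.46,"offset":[0.42,-0.39,0],"yaw":-0.98},{"claw":0.46,"offset":[0.42,-0.39,0],"yaw":-0.98},{"claw":0.46,"offset":[0.42,-0.39,0],"yaw":-0.98},{"claw":0.46,"offset":[0.42,-0.39,0],"yaw":-0.98},{"claw":0.46,"offset":[0.42,-0.39,0],"yaw":-0.98},{"claw":0.46,"offset":[0.42,-0.39,0],"yaw":-0.98}]' 30 && python3 -m creep '[{"claw":0.46,"offset":[0.42,-0.39,0],"yaw":-0.98},{"claw":0.46,"offset":[0.42,-0.39,0],"yaw":-0.98},{"claw":0.46,"offset":[0.42,-0.39,0],"yaw":-0.98},{"claw":0.46,"offset":[0.42,-0.39,0],"yaw":-0.98},{"claw":0.46,"offset":[0.42,-0.39,0],"yaw":-0.98},{"claw":0.46,"offset":[0.42,-0.39,0],"yaw":-0.98},{"claw":0.46,"offset":[0.42,-0.39,0],"yaw":-0.98},{"claw":0.46,"offset":[0.42,-0.39,0],"yaw":-0.98},{"claw":0.46,"offset":[0.42,-0.39,0],"yaw":-0.98},{"claw":0.46,"offset":[0,0,0],"yaw":0},{"claw":0.46,"offset":[0,0,0],"yaw":0}]'
cat > w.py <<'E'
import sys
from h import *
def wr(name):
    s=sense();d,P=grab('wrist');np.save(name+'.npy',P);cv2.imwrite(f'pics/{name}.png',d['pixels'][:,:,::-1])
    R=Ro.from_quat(np.roll(s['tool_rot'],-1)).as_matrix();print('tcp',s['eef_pos'].round(4),'y-ang',np.degrees(np.arctan2(R[1,1],R[0,1])).round(2),'F',np.round(s['ft_force'],2),'w',s['gripper_width'],'t',s['time_s']);return P
E
python3 - <<'E'
from w import *
P=wr('w1').reshape(-1,3)
c=P[(P[:,2]>.014)&(P[:,2]<.026)&(np.hypot(P[:,0]-.605,P[:,1]-.21)<.03)]
print(len(c),c[:,:2].min(0),c[:,:2].max(0),np.median(c[:,2]),cv2.minEnclosingCircle((c[:,:2]*1000).astype(np.float32)))
E
```

```text
time_s: 1.32
eef_pos: [0.3765, 0.4208, 0.1956]
tool_rot: [0.0, 0.482, 0.876, 0.0]
ft_force: [0.0, -0.2, 0.7]
gripper_width: 0.73
grasp_force: 0.0
time_s: 2.7
eef_pos: [0.6015, 0.2118, 0.1952]
tool_rot: [-0.0, 0.774, 0.633, -0.0]
ft_force: [0.1, 0.9, 0.5]
gripper_width: 0.731
grasp_force: 0.0
tcp [0.6015 0.2118 0.1952] y-ang -11.39 F [0.11 0.93 0.49] w 0.7306492669582167 t 2.7
787 [0.58501212 0.18805406] [0.62611559 0.22874188] 0.019117093896463294 ((605.579833984375, 208.12843322753906), 20.889278411865234)
```

```bash
python3 -m creep '[{"claw":0.46,"offset":[0.068,-0.058,-0.6],"yaw":-0.08},{"claw":0.46,"offset":[0,0,-0.7],"yaw":0},{"claw":0.46,"offset":[0,0,-0.7],"yaw":0},{"claw":0.46,"offset":[0,0,-0.6],"yaw":0},{"claw":0.46,"offset":[0,0,-0.35],"yaw":0},{"claw":0.46,"offset":[0,0,-0.18],"yaw":0},{"claw":0.46,"offset":[0,0,0],"yaw":0},{"claw":-0.2,"offset":[0,0,0],"yaw":0},{"claw":-0.2,"offset":[0,0,0],"yaw":0},{"claw":-0.2,"offset":[0,0,0],"yaw":0},{"claw":-0.2,"offset":[0,0,0],"yaw":0}]' 40
```

```text
time_s: 4.12
eef_pos: [0.6059, 0.2083, 0.008]
tool_rot: [0.0, 0.776, 0.631, 0.0]
ft_force: [0.8, -0.2, -0.5]
gripper_width: 0.399
grasp_force: 0.0
```

```bash
python3 - <<'E'
from w import *
wr('w2')
E
```

```text
tcp [0.6059 0.2083 0.008 ] y-ang -11.77 F [ 0.75 -0.18 -0.53] w 0.3991824027276411 t 4.125
```

View pics/w2.png

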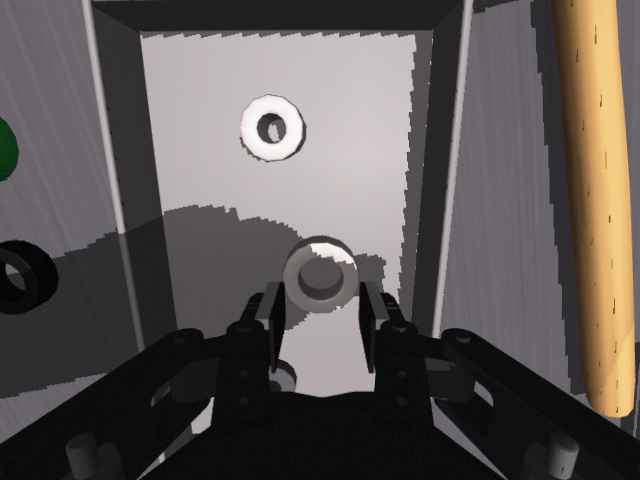

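The picture shows the collar at (320,275), between the fingertips with a small gap each side (inner edges at about x=283 and x=362). The opening is therefore not linear in width, and I close further.

```bash
python3 -m creep '[{"claw":-1,"offset":[0,0,0],"yaw":0},{"claw":-1,"offset":[0,0,0],"yaw":0},{"claw":-1,"offset":[0,0,0],"yaw":0},{"claw":-1,"offset":[0,0,0],"yaw":0}]' 40
```

```text
time_s: 4.68
eef_pos: [0.6057, 0.2082, 0.0077]
tool_rot: [0.0, 0.776, 0.631, 0.0]
ft_force: [0.7, -0.2, -1.1]
gripper_width: 0.002
grasp_force: 0.0
```

```bash
python3 - <<'E'
from w import *
P=wr('w3').reshape(-1,3)
c=P[(P[:,2]>.014)&(P[:,2]<.026)&(np.hypot(P[:,0]-.605,P[:,1]-.21)<.05)]
print(len(c),c[:,:2].min(0),c[:,:2].max(0),np.median(c[:,2]))
E
```

```text
tcp [0.6057 0.2082 0.0077] y-ang -11.76 F [ 0.73 -0.22 -1.05] w 0.002490577843617236 t 4.675
2169 [0.58490108 0.19415328] [0.62635329 0.22880091] 0.019240064555673134
```

View pics/w3.png

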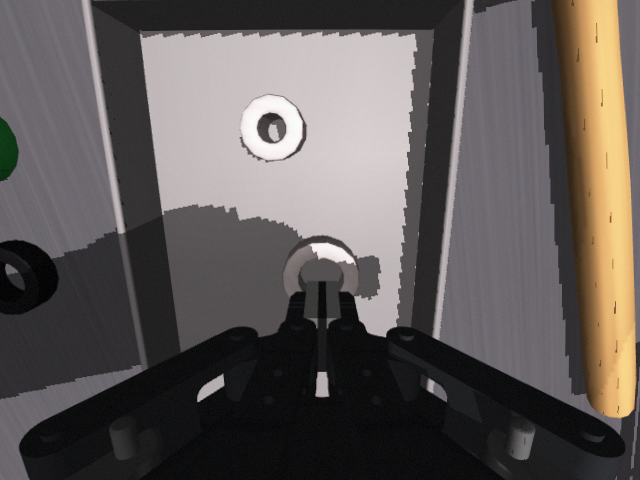

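```bash
python3 - <<'E'
from w import *
s=sense();R=Ro.from_quat(np.roll(s['tool_rot'],-1))
for n in('w2','w3'):
    P=np.load(n+'.npy');T=R.inv().apply((P-s['eef_pos']).reshape(-1,3)).reshape(480,640,3)
    print(n)
    for u,v in ([(322,281),(312,290),(333,290),(296,295),(349,295),(310,330),(322,240),(322,262),(322,275),(350,262),(296,262),(296,284)] if n=='w3' else [(284,284),(278,290),(268,300),(364,284),(372,290),(380,300)]): print((u,v),'tool',(T[v,u]*1e3).round(1),'world',(P[v,u]*1e3).round(1))
E
```

```text
w2
(284, 284) tool [ -3.4 -19.3 -12.2] world [586.1 208.9  19.9]
(278, 290) tool [ 10.5 -17.2 -50.7] world [591.  222.   58.4]
(268, 300) tool [  67.9    0.9 -178.3] world [620.4 274.5 186. ]
(364, 284) tool [ 10.7  19.  -45.2] world [626.5 214.9  52.9]
(372, 290) tool [ 10.   21.8 -49.8] world [629.  213.6  57.5]
(380, 300) tool [ 10.3  23.4 -59.9] world [630.7 213.6  67.6]
w3
(322, 281) tool [ 10.1   0.9 -40.3] world [608.6 218.   48. ]
(312, 290) tool [  9.8  -3.3 -49.1] world [604.5 218.5  56.8]
(333, 290) tool [ 10.4   5.4 -50.5] world [613.1 217.4  58.2]
(296, 295) tool [  6.4 -10.2 -46.7] world [597.  216.6  54.4]
(349, 295) tool [  6.2  12.4 -46.3] world [619.1 211.8  54. ]
(310, 330) tool [ 11.1  -3.  -82.7] world [605.  219.7  90.5]
(322, 240) tool [20.   0.9 -8.5] world [610.7 227.7  16.2]
(322, 262) tool [3.3 0.9 4. ] world [607.3 211.3   3.7]
(322, 275) tool [-4.6  0.9  3.9] world [605.6 203.5   3.8]
(350, 262) tool [  9.   15.6 -11.9] world [622.8 213.9  19.6]
(296, 262) tool [  8.9 -12.8 -11.6] world [595.  219.6  19.3]
(296, 284) tool [ -3.5 -13.  -11.9] world [592.3 207.5  19.6]
```

```bash
python3 - <<'E'
from h import *
d,P=grab('scene')
I=d['pixels'][:,:,::-1]
cv2.imwrite('pics/s4.png',cv2.resize(I[220:400,290:480],None,fx=3,fy=3,interpolation=cv2.INTER_CUBIC))
s=sense();w=s['eef_pos']
for dz in(0,.0187,.04,.0727):
    p,_=cv2.projectPoints(np.array([w+[0,0,dz]]),cv2.Rodrigues(np.array(d['R']))[0],np.array(d['t']),np.array(d['intrinsics']),np.array(d['distortion']));print(dz,p.ravel(),((p.ravel()-[290,220])*3).round())
E
```

```text
0 [373.02697219 335.33779746] [249. 346.]
0.0187 [373.435271   328.29545038] [250. 325.]
0.04 [373.90810499 320.13416014] [252. 300.]
0.0727 [374.65057592 307.30616753] [254. 262.]
```

View pics/s4.png

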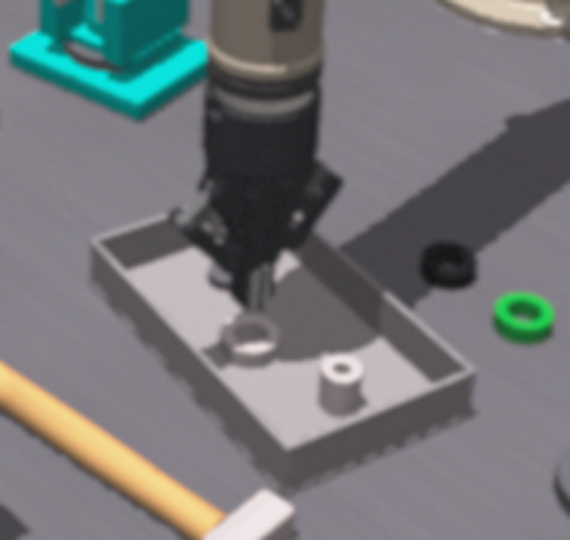

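The view shows the shut fingertips hanging clear above the collar, at about crop (260,312). The finger ends therefore lie roughly 35–40 mm behind the reported TCP, as the wrist depth also says. I'll reopen and go lower by measurement, watching the force.

```bash
python3 -m creep '[{"claw":0.46,"offset":[0,0,0],"yaw":0},{"claw":0.46,"offset":[0,0,0],"yaw":0},{"claw":0.46,"offset":[0,0,0],"yaw":0},{"claw":0.46,"offset":[0,0,-0.2],"yaw":0},{"claw":0.46,"offset":[0,0,-0.2],"yaw":0},{"claw":0.46,"offset":[0,0,-0.15],"yaw":0},{"claw":0.46,"offset":[0,0,0],"yaw":0}]' 40
python3 - <<'E'
from w import *
wr('w5');s=sense();R=Ro.from_quat(np.roll(s['tool_rot'],-1));P=np.load('w5.npy')
T=R.inv().apply((P-s['eef_pos']).reshape(-1,3)).reshape(480,640,3)
m=(abs(T[...,1])<.05)&(abs(T[...,0])<.013)&(P[...,2]>.022)&(T[...,2]>-.1)
q=T[m];w=P[m]
for sg in(-1,1):
    k=q[:,1]*sg>0; print(sg,k.sum(),'max tool z',np.sort(q[k][:,2])[-8:].round(4),'inner y',np.percentile(abs(q[k][:,1]),[0,2,50,98]).round(4),'minz',w[k][:,2].min())
b=np.load('w3.npy')
s=T[410:450,310:330].reshape(-1,3);print('body',s.mean(0),s.max(0))
E
```

```text
time_s: 5.65
eef_pos: [0.6047, 0.2079, -0.0266]
tool_rot: [-0.0, 0.776, 0.631, -0.001]
ft_force: [0.7, -0.6, -0.2]
gripper_width: 0.729
grasp_force: 0.0
tcp [ 0.6047  0.2079 -0.0266] y-ang -11.77 F [ 0.73 -0.58 -0.22] w 0.7288551131761215 t 5.65
-1 5345 max tool z [-0.0481 -0.048  -0.048  -0.048  -0.0479 -0.0479 -0.0479 -0.0479] inner y [0.0273 0.0305 0.0372 0.0496] minz 0.022002353555898038
1 5268 max tool z [-0.048  -0.048  -0.048  -0.048  -0.048  -0.048  -0.0479 -0.0479] inner y [0.0279 0.031  0.0374 0.0496] minz 0.022005642344207148
body [ 0.00981123 -0.00021288 -0.12006968] [ 0.06773399  0.00190333 -0.11366626]
```

```bash
python3 -m creep '[{"claw":0.46,"offset":[0.015,0,-0.1],"yaw":0},{"claw":0.46,"offset":[0,0,-0.05],"yaw":0},{"claw":0.46,"offset":[0,0,0],"yaw":0},{"claw":-0.4,"offset":[0,0,0],"yaw":0},{"claw":-0.4,"offset":[0,0,0],"yaw":0},{"claw":-0.4,"offset":[0,0,0],"yaw":0},{"claw":-0.4,"offset":[0,0,0],"yaw":0}]' 40
```

```text
time_s: 6.58
eef_pos: [0.6077, 0.2085, -0.0331]
tool_rot: [0.0, 0.776, 0.631, 0.001]
ft_force: [-0.6, -0.8, 6.0]
gripper_width: 0.47
grasp_force: 43.9
```

```bash
python3 -m creep '[{"claw":-0.6,"offset":[0,0,0.25],"yaw":0},{"claw":-0.6,"offset":[0,0,0.5],"yaw":0},{"claw":-0.6,"offset":[0,0,0.7],"yaw":0},{"claw":-0.6,"offset":[0,0,0.8],"yaw":0},{"claw":-0.6,"offset":[0,0,0.8],"yaw":0},{"claw":-0.6,"offset":[0,0,0.6],"yaw":0},{"claw":-0.6,"offset":[0,0,0.4],"yaw":0},{"claw":-0.6,"offset":[0,0,0],"yaw":0}]' 40 && python3 -m creep '[{"claw":-0.6,"offset":[0,-0.2,0],"yaw":-0.65},{"claw":-0.6,"offset":[-0.02,-0.5,0],"yaw":-1},{"claw":-0.6,"offset":[-0.02,-0.6,0],"yaw":-1},{"claw":-0.6,"offset":[-0.02,-0.6,0],"yaw":-1},{"claw":-0.6,"offset":[-0.02,-0.6,0],"yaw":-1},{"claw":-0.6,"offset":[-0.02,-0.6,0],"yaw":-1},{"claw":-0.6,"offset":[-0.02,-0.6,0],"yaw":-1},{"claw":-0.6,"offset":[-0.02,-0.6,0],"yaw":-1},{"claw":-0.6,"offset":[-0.02,-0.6,0],"yaw":-1},{"claw":-0.6,"offset":[-0.02,-0.6,0],"yaw":-1}]' && python3 -m creep '[{"claw":-0.6,"offset":[-0.04,-0.5,0],"yaw":-1},{"claw":-0.6,"offset":[-0.04,-0.43,0],"yaw":-1},{"claw":-0.6,"offset":[-0.03,-0.3,0],"yaw":-1},{"claw":-0.6,"offset":[-0.03,-0.2,0],"yaw":-1},{"claw":-0.6,"offset":[0,0,0],"yaw":-1},{"claw":-0.6,"offset":[0,0,0],"yaw":0},{"claw":-0.6,"offset":[0,0,0],"yaw":0}]'
python3 - <<'E'
from w import *
P=wr('w6');s=sense()
r=P.reshape(-1,3)
for z0,z1,n in((.2,.213,'rodtip'),(.144,.156,'head')):
    q=r[(r[:,2]>z0)&(r[:,2]<z1)&(abs(r[:,0]-.6)<.06)&(abs(r[:,1]+.206)<.05)];print(n,len(q),q[:,:2].min(0) if len(q) else '',q[:,:2].max(0) if len(q) else '')
E
```

```text
time_s: 7.58
eef_pos: [0.6078, 0.2084, 0.2112]
tool_rot: [0.001, 0.776, 0.631, 0.002]
ft_force: [0.1, 0.0, -1.5]
gripper_width: 0.471
grasp_force: 40.7
time_s: 8.82
eef_pos: [0.5954, -0.1242, 0.2089]
tool_rot: [0.0, 0.967, 0.256, 0.0]
ft_force: [0.5, 0.6, -1.3]
gripper_width: 0.47
grasp_force: 40.7
time_s: 9.7
eef_pos: [0.5875, -0.2075, 0.2087]
tool_rot: [-0.0, 0.999, 0.044, -0.0]
ft_force: [-0.9, -0.6, -1.6]
gripper_width: 0.469
grasp_force: 40.7
tcp [ 0.5875 -0.2075  0.2087] y-ang -84.97 F [-0.89 -0.57 -1.61] w 0.4687242553822488 t 9.7
rodtip 95 [ 0.5925378  -0.21467096] [ 0.59781514 -0.20420668]
head 2198 [ 0.58619349 -0.22966915] [ 0.62879173 -0.18664817]
```

View pics/w6.png

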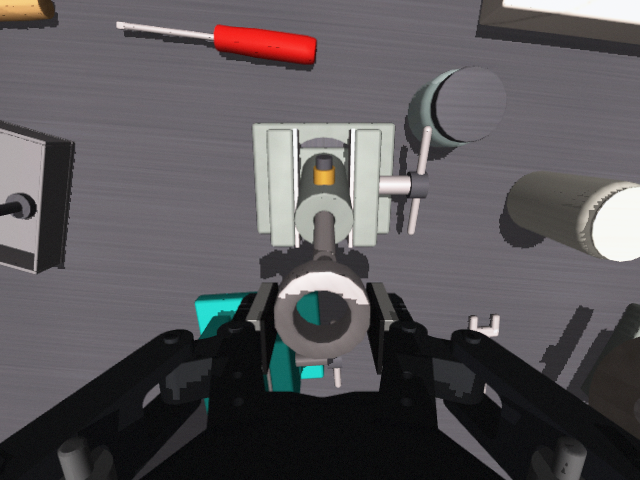

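Collar gripped level at (322,310). The rod tip is just in front of it at about (324,257), with the head at (324,215). Now I work out their relative positions.

```bash
python3 - <<'E'
from h import *
P=np.load('w6.npy')
q=P[262:362,270:375].reshape(-1,3);t=np.array([.5875,-.2075,.2087])
q=q[(q[:,2]>.225)&(q[:,2]<.3)&(abs(q[:,0]-t[0])<.025)&(abs(q[:,1]-t[1])<.0215)]
h=np.histogram(q[:,2],bins=np.arange(.225,.3,.002));print([(round(b,3),c) for c,b in zip(*h) if c])
zt=h[1][h[0].argmax()]+.001
c=q[abs(q[:,2]-zt)<.003];print('top z',np.median(c[:,2]),c.min(0),c.max(0),cv2.minEnclosingCircle((c[:,:2]*1000).astype(np.float32)))
H=np.array([.6075,-.2082,.150]);a=np.array([-.2578,-.0226,.9659])
for L in(10,20,30,40,50,62):print(L,(H+a*L/1000).round(4))
E
```

```text
[(np.float64(0.245), np.int64(36)), (np.float64(0.247), np.int64(186)), (np.float64(0.249), np.int64(258)), (np.float64(0.251), np.int64(272)), (np.float64(0.253), np.int64(327)), (np.float64(0.255), np.int64(323)), (np.float64(0.257), np.int64(340)), (np.float64(0.259), np.int64(2208)), (np.float64(0.261), np.int64(2611)), (np.float64(0.263), np.int64(82)), (np.float64(0.265), np.int64(80)), (np.float64(0.267), np.int64(72)), (np.float64(0.269), np.int64(75)), (np.float64(0.271), np.int64(43)), (np.float64(0.273), np.int64(35)), (np.float64(0.275), np.int64(2))]
top z 0.2610799685078313 [ 0.5676421  -0.22898752  0.25900062] [ 0.60943749 -0.18641078  0.26499493] ((589.2479248046875, -208.4515380859375), 23.444740295410156)
10 [ 0.6049 -0.2084  0.1597]
20 [ 0.6023 -0.2087  0.1693]
30 [ 0.5998 -0.2089  0.179 ]
40 [ 0.5972 -0.2091  0.1886]
50 [ 0.5946 -0.2093  0.1983]
62 [ 0.5915 -0.2096  0.2099]
```

```bash
python3 -m creep '[{"claw":-0.6,"offset":[0.025,-0.035,0],"yaw":0},{"claw":-0.6,"offset":[0,0,-0.3],"yaw":0},{"claw":-0.6,"offset":[0,0,-0.295],"yaw":0},{"claw":-0.6,"offset":[0,0,0],"yaw":0},{"claw":-0.6,"offset":[0,0,0],"yaw":0}]' && python3 -m creep '[{"claw":-0.6,"offset":[0.057,0.005,-0.217],"yaw":0},{"claw":-0.6,"offset":[0.057,0.005,-0.217],"yaw":0},{"claw":-0.6,"offset":[0,0,0],"yaw":0}]'
```

```text
time_s: 10.38
eef_pos: [0.5889, -0.2097, 0.1729]
tool_rot: [0.0, 0.999, 0.043, -0.0]
ft_force: [0.4, -0.3, -1.1]
gripper_width: 0.47
grasp_force: 40.7
time_s: 10.75
eef_pos: [0.5952, -0.2082, 0.1452]
tool_rot: [-0.0, 0.999, 0.044, -0.001]
ft_force: [0.4, 0.4, -1.1]
gripper_width: 0.467
grasp_force: 40.7
```

No contact, so I continue down and look.

```bash
python3 -m creep '[{"claw":-0.6,"offset":[0.057,0,-0.2],"yaw":0},{"claw":-0.6,"offset":[0.057,0,-0.18],"yaw":0},{"claw":-0.6,"offset":[0,0,0],"yaw":0},{"claw":-0.6,"offset":[0,0,0],"yaw":0}]'
python3 - <<'E'
from w import *
P=wr('w7')
I=cv2.imread('pics/w7.png')[180:400,180:480]
d,Q=grab('scene');J=d['pixels'][160:280,200:320,::-1]
cv2.imwrite('pics/m7.png',np.hstack([cv2.resize(I,(480,352)),cv2.resize(J,(320,352),interpolation=cv2.INTER_CUBIC)]))
E
```

```text
time_s: 11.25
eef_pos: [0.6022, -0.2088, 0.1239]
tool_rot: [-0.0, 0.999, 0.044, -0.0]
ft_force: [-2.1, -0.2, -2.1]
gripper_width: 0.464
grasp_force: 40.6
tcp [ 0.6022 -0.2088  0.1239] y-ang -85.01 F [-2.13 -0.18 -2.08] w 0.4644768445491382 t 11.25
```

View pics/m7.png

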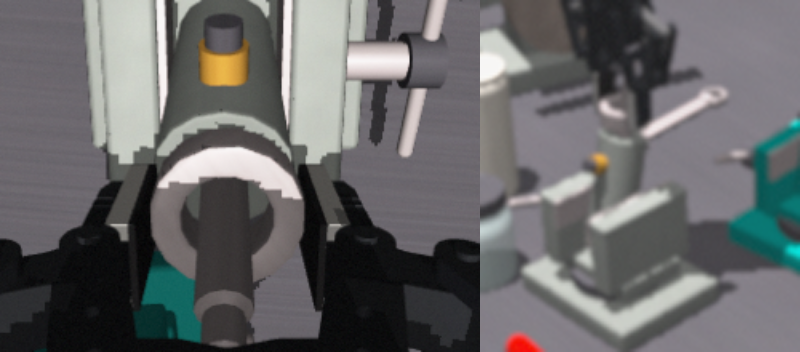

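The collar surrounds the rod just above the head (ring centre about (228,215) in the left crop). I lower it slightly and release.

```bash
python3 -m creep '[{"claw":-0.6,"offset":[0,0,-0.04],"yaw":0},{"claw":-0.6,"offset":[0,0,0],"yaw":0},{"claw":0.2,"offset":[0,0,0],"yaw":0},{"claw":0.2,"offset":[0,0,0],"yaw":0},{"claw":0.2,"offset":[0,0,0],"yaw":0},{"claw":0.2,"offset":[0,0,0],"yaw":0}]'
python3 - <<'E'
from w import *
P=wr('w8')
I=cv2.imread('pics/w8.png')[180:400,180:480]
d,Q=grab('scene');J=d['pixels'][160:280,200:320,::-1]
cv2.imwrite('pics/m8.png',np.hstack([cv2.resize(I,(480,352)),cv2.resize(J,(320,352),interpolation=cv2.INTER_CUBIC)]))
H=np.array([.6075,-.2082,.150]);a=np.array([-.2578,-.0226,.9659])
r=P.reshape(-1,3)-H; ax=r@a; rad=np.linalg.norm(r-ax[:,None]*a,axis=1)
k=(ax>.004)&(ax<.04)&(rad<.03)&(rad>.010); print(np.histogram(ax[k],bins=np.arange(.004,.04,.002)))
k=(ax>.012)&(ax<.02)&(rad<.03)&(rad>.010);A=np.c_[r[k],np.ones(k.sum())]
u,s,v=np.linalg.svd(r[k]-r[k].mean(0));n=v[2]*np.sign(v[2,2]);print('normal',n,'angle to axis',np.degrees(np.arccos(n@a)))
E
```

```text
time_s: 12.1
eef_pos: [0.6028, -0.2091, 0.122]
tool_rot: [0.0, 0.999, 0.044, 0.0]
ft_force: [0.4, 0.1, 0.1]
gripper_width: 0.602
grasp_force: 0.0
tcp [ 0.6028 -0.2091  0.122 ] y-ang -85.01 F [0.36 0.06 0.13] w 0.6019452599730715 t 12.1
(array([ 246,  266,  290,  322,  379, 1267, 1865,  109,  102,  109,  108,
        103,  113,  120,  112,  121,  118]), array([0.004, 0.006, 0.008, 0.01 , 0.012, 0.014, 0.016, 0.018, 0.02 ,
       0.022, 0.024, 0.026, 0.028, 0.03 , 0.032, 0.034, 0.036, 0.038]))
normal [-0.23635147 -0.0232698   0.97138895] angle to axis 1.3512968219615253
```

View pics/m8.png

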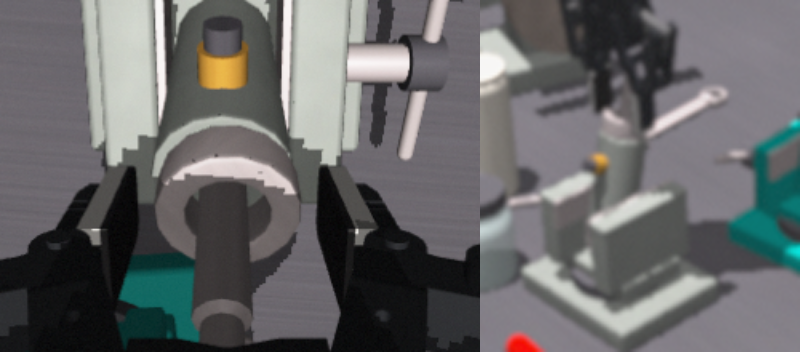

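The collar is seated flat on the head. Its top is 16 mm up the axis and its tilt agrees with the axis to 1.4°. Next I raise and grip the rod above it.

```bash
python3 -m creep '[{"claw":0.2,"offset":[-0.04,0,0.16],"yaw":0},{"claw":0.2,"offset":[-0.045,0,0.16],"yaw":0},{"claw":0.2,"offset":[0,0,0],"yaw":0},{"claw":-0.3,"offset":[0,0,0],"yaw":0},{"claw":-1,"offset":[0,0,0],"yaw":0},{"claw":-1,"offset":[0,0,0],"yaw":0},{"claw":-1,"offset":[0,0,0],"yaw":0},{"claw":-1,"offset":[0,0,0],"yaw":0},{"claw":-1,"offset":[0,0,0],"yaw":0}]' 50
```

```text
time_s: 13.32
eef_pos: [0.5974, -0.2086, 0.1409]
tool_rot: [-0.0, 0.999, 0.044, -0.0]
ft_force: [-0.4, 1.4, 0.8]
gripper_width: 0.142
grasp_force: 48.7
```

```bash
python3 -m creep '[{"claw":-1,"offset":[-0.0215,-0.0019,0.0805],"yaw":0},{"claw":-1,"offset":[-0.0215,-0.0019,0.0805],"yaw":0},{"claw":-1,"offset":[0,0,0],"yaw":0}]' 50
```

```text
time_s: 13.7
eef_pos: [0.5948, -0.2089, 0.151]
tool_rot: [-0.0, 0.999, 0.044, 0.0]
ft_force: [-0.8, 1.2, -1.1]
gripper_width: 0.138
grasp_force: 49.1
```

Low forces: the rod's weight shows and the side load is about 1 N. I continue.

```bash
python3 -m creep '[{"claw":-1,"offset":[-0.0215,-0.0019,0.0805],"yaw":0},{"claw":-1,"offset":[-0.0215,-0.0019,0.0805],"yaw":0},{"claw":-1,"offset":[-0.0215,-0.0019,0.0805],"yaw":0},{"claw":-1,"offset":[0,0,0],"yaw":0}]' && python3 -m creep '[{"claw":-1,"offset":[-0.0215,-0.0019,0.0805],"yaw":0},{"claw":-1,"offset":[-0.0215,-0.0019,0.0805],"yaw":0},{"claw":-1,"offset":[-0.0215,-0.0019,0.0805],"yaw":0},{"claw":-1,"offset":[0,0,0],"yaw":0},{"claw":-1,"offset":[0,0,0],"yaw":0}]'
python3 - <<'E'
from w import *
P=wr('w9')
I=cv2.imread('pics/w9.png')[150:400,160:480]
d,Q=grab('scene');J=d['pixels'][150:280,200:320,::-1]
cv2.imwrite('pics/m9.png',np.hstack([cv2.resize(I,(450,352)),cv2.resize(J,(325,352),interpolation=cv2.INTER_CUBIC)]))
H=np.array([.6075,-.2082,.150]);a=np.array([-.2578,-.0226,.9659])
r=P.reshape(-1,3)-H; ax=r@a; rad=np.linalg.norm(r-ax[:,None]*a,axis=1)
k=(ax>.004)&(ax<.03)&(rad<.022)&(rad>.012); print(np.histogram(ax[k],bins=np.arange(.004,.03,.002))[0])
E
```

```text
time_s: 14.2
eef_pos: [0.5909, -0.2096, 0.1658]
tool_rot: [-0.0, 0.999, 0.044, 0.0]
ft_force: [-0.8, 2.1, 0.1]
gripper_width: 0.144
grasp_force: 49.2
time_s: 14.82
eef_pos: [0.5872, -0.21, 0.18]
tool_rot: [0.0, 0.999, 0.044, 0.0]
ft_force: [-0.5, 1.7, -0.7]
gripper_width: 0.141
grasp_force: 49.2
tcp [ 0.5872 -0.21    0.18  ] y-ang -85.01 F [-0.55  1.7  -0.66] w 0.14077004366889537 t 14.825
[116 110 109 116 140 648 869   1   0   0   0   0]
```

View pics/m9.png

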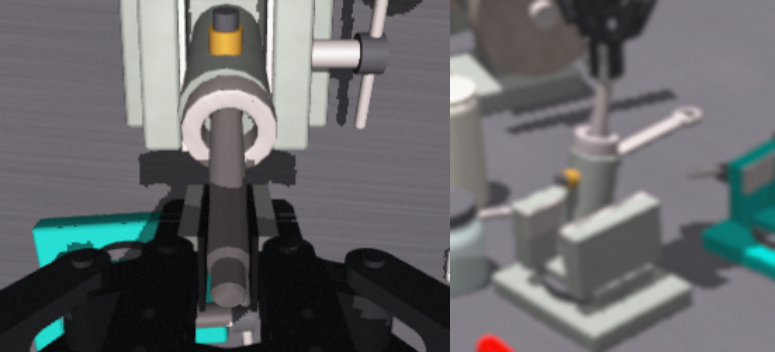

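The rod is held between the pads, with its stub end at about (230,295), and the collar sits flat on the head at (228,125). Before handing in I check how far the rod's end is out.

```bash
python3 - <<'E'
from h import *
H=np.array([.6075,-.2082,.150]);a=np.array([-.2578,-.0226,.9659])
for n in('w8','w9'):
    r=np.load(n+'.npy').reshape(-1,3)-H; ax=r@a; rad=np.linalg.norm(r-ax[:,None]*a,axis=1)
    k=(rad<.0055)&(ax>.03)&(ax<.13);print(n,np.percentile(ax[k],[90,98,99.5]).round(4))
E
```

```text
w8 [0.057  0.0597 0.0603]
w9 [0.102  0.1033 0.1058]
```

```bash
python3 -c "
from plant import *
print(finish_job())"
```

```text
the job is handed in; nothing more can be done
None
```

The job is handed in: the collar rests flat on the cylinder's head, and the arm still holds the rod, drawn about 40 mm further out along the bore with side forces of only about 2 N.

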